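Rust-guard spray on a flanged bearing at the stockroom bench

ROBOT

A 7-joint arm with a two-finger parallel gripper is mounted at the origin on the work surface. World frame = base frame: x ahead of the robot, y to its left, z up, the work surface at z = 0. Lengths are in m, angles in rad, forces in N, time in s.
With the tool pointing down it reaches from about 0.4 to 0.85 m from the base axis. Payload 6.9 kg.
Tool frame: the origin (TCP) lies midway between the tips of the shut fingers; the grasp point (between the pads) lies 19 mm behind it; x points along the fingers, y is the direction in which the jaws open and shut, and the axes are right-handed (so a half turn about x gives the same grasp; the last joint's range is limited). The gripper opens to 85 mm and grips with 20 to 120 N. Pads are 22 mm wide; open, the fingers measure 114 mm over their backs; the gripper's body (76 mm by 85 mm) begins 54 mm behind the grasp point. The pads swing forward as they close: fully open they stand 13 mm farther back than shut.
Start: joints at [-1.024, 0.507, -0.238, 1.5, 0.126, 1.149, -0.155], TCP at [0.267, 0.565, 0.231] pointing down, gripper open.
Joint ranges: [-3.08, 3.08], [-0.24, 2.05], [-1.43, 1.35], [0, 2.5], [-1.52, 4.66], [0.17, 1.96], [-2.89, 2.89]. Speed limits (rad/s): [2.39, 2.39, 3.14, 3.14, 3.14, 3.14, 3.14].

INTERFACE

Orientations are given as a unit quaternion [w, x, y, z].
In Python, from bench import get_obs, camera, get_calibration, hand_in gives the robot as it stands.
- The arm moves only by the tool servo_tool, never from a script. Its argument "commands" is a list of rows, each a list of 3 entries, a list of its own where there are three numbers: the opening in per cent of the stroke, from 0 (shut) to 100 (fully open), then the shift along the tool's x, y, z in mm, then the turn, a rotation vector about the tool's x, y, z in rad. A call has 1 to 20 rows; each row shifts and turns the pose as measured when the row begins, along the tool's axes as they then stand; what a row does not reach is not made up. A row lasts 1/10 s, in which the tool goes at most 50 mm and 8.59 degrees, less where a joint would pass 70% of its speed; a pose out of reach is approached as far as the arm can. A call is refused whole if a number of a shift passes 50 or a number of a turn 0.15, either way. A call with a gripper value outside its range is refused whole. The fingers move at their own pace and stop on an object; "squeeze" is the grip in N (left out, the last holds). Time passes only in rows, so rows that do not move let the fingers close. It gives the time, the measured TCP pose, the force and the opening at its end, in the units of the state.
- get_obs(): the state, without advancing time (a new reading comes with each control period).
- camera(name): name is "scene" or "top" or "wrist"; returns (picture, depth): 384x512x3 uint8, red, green, blue; 384x512 float32, m along the optical axis (not along the pixel's ray), 0 where there is no reading.
- get_calibration(name): a dict with "fovy" (degrees; the focal length in pixels is half the picture's height over the tangent of half this angle, whatever the lens; pixels are square), "cx", "cy" (the principal point, pixels), "pose" (4x4, takes a point from camera to world coordinates). Camera axes: x right, y up, looking along -z (the intrinsics and any distortion apply to the point x, -y, -z); pixel columns grow to the right and rows downward; lengths in m; the calibration is good to about 2 mm. A picture is of the moment at which its call begins: read the wrist's pose just before it. get_calibration takes no time and is no camera call; for the wrist camera it gives the pose at the moment of the call.
- hand_in(): hands the job in, once; it reports no verdict.
The state is a dict: "time_s": time; "qpos": joint angles; "qd": joint speeds; "tau": joint torques, N m; "eef_pos": TCP position; "ee_rot": TCP orientation; "ft_force": force on the tool from outside, world axes, zero at the start; "ft_torque": the same for the moment, N m; "grip_width": opening from 0.0 (shut) to 1.0 (fully open).
Only numpy, scipy, OpenCV 4.12 (cv2) and the standard library are available. Lean on these libraries where they do the work, as an engineer would, in place of code of your own. Each camera call takes 0.05 s, during which the arm holds its last target.

TASK

Spray the flanged bearing that waits in the drip tray: push the nozzle cap of the tall slim can that stands clamped behind the tray all the way down from above, keep it down for about half a second, then let go so that it springs fully back up. Do not press the nozzle cap of the short stout can, and leave the bearing lying where it is.

Things in the scene. Friction and masses are not known exactly. Their poses are not given: they have to be found in the camera images.
- tall_cap_top (a point): Centre of the flat top of the white nozzle cap to press (38 mm wide, 22 mm high, short black spout on its -x side) on a tall slim can, 52 mm wide, fixed upright. Up, it is 225 mm above the bench; the point moves with the cap. z is up. Press with a shut gripper; an open one straddles it. All within 150 mm is lower. The equally slim can with a smooth full-width hood is not used.
- tall_cap (a joint): How far that nozzle cap is pressed down, in m: 0 up (as at the start), 0.012 fully down against its stop. A spring pushes it back: about 2.5 N to start it moving, 8.5 N fully down.
- stout_cap (a joint): How far the like nozzle cap of the short stout can (84 mm in diameter, cap top 160 mm above the bench) is pressed, in m: 0 up, 0.012 fully down. Leave it alone.
- bearing: Flanged bearing, loose in the drip tray (120 x 130 mm, 18 mm high, centre 110 mm from the can's axis) on the spout side of the tall slim can: square dark steel flange 82 x 82 x 12 mm with a round boss, 34 mm high in all. Origin at the centre of its underside, z up. Leave it lying.
There are look-alikes about, which are no part of the job. Leave any pink look-alike of the part that bears stout_cap alone.

How it is judged:
By the outcome, as a careful person would: the job done as asked, in the order asked, and still so for the second after the job is handed in, with the robot touching nothing.
It also fails if it takes over 32 s, if anything falls off the work surface, if the arm or the gripper's body presses on something with over 40 N, if the wrist force passes 120 N, or if a joint passes its speed limit or range.

## Working session

There is one attempt and no reset: what is moved stays moved. The work goes in short steps, Python scripts to look and compute and a tool call to move; the robot and the scene stay as the last step left them, time stands still between calls to the robot, and variables do not carry over. Pictures are saved under pics/ and viewed, and the job is handed in when it is done.

Besides the shell and the picture viewer there is one more tool, called after ">>>" as name(argument=value, ...), one argument or row to a line, values as JSON. servo_tool: Moves the arm, as the interface text tells. Its arguments: {"type":"object","properties":{"commands":{"type":"array"},"squeeze":{"type":"number"}},"required":["commands"]}

```bash
mkdir -p pics; ls
python3 - <<'E'
from bench import *
import cv2,numpy as np
o=get_obs();print(o)
for n in["scene","top"]:
    p,d=camera(n);np.savez(f"{n}.npz",p=p,d=d);cv2.imwrite(f"pics/{n}1.png",p[:,:,::-1])
    c=get_calibration(n);print(n,c)
    np.save(f"{n}_c.npy",c,allow_pickle=True)
E
```

```text
pics
{'time_s': 0.0, 'qpos': array([-1.02350611,  0.50830562, -0.23752856,  1.50114734,  0.12572947,
        1.14888889, -0.15478737]), 'qd': array([ 4.39456173e-05,  3.80454893e-04, -2.92637312e-03, -3.27192212e-04,
       -7.53196193e-04,  1.45473597e-03,  6.28500705e-05]), 'tau': array([ 4.47708362e-04, -6.20595574e+01, -2.18647175e+00, -2.49650413e+01,
        1.27015563e-02,  1.20638864e-02, -1.24899924e-05]), 'eef_pos': array([0.26708525, 0.56449943, 0.2304448 ]), 'ee_rot': array([ 0.68981396,  0.15430275,  0.69004339, -0.15552325]), 'ft_force': array([-0.16356191,  0.18567095,  0.10215306]), 'ft_torque': array([0.02630123, 0.01745288, 0.0108041 ]), 'grip_width': 0.9998669864004064}
scene {'fovy': 46.776131179847226, 'cx': 251.5558869629703, 'cy': 188.03438005819882, 'pose': array([[ 0.80621304, -0.52045698,  0.28132733,  0.76001312],
       [ 0.59146952,  0.69813177, -0.40345488, -0.43701786],
       [ 0.01357736,  0.49166712,  0.87067738,  1.09719082],
       [ 0.        ,  0.        ,  0.        ,  1.        ]])}
top {'fovy': 43.28057582629131, 'cx': 250.9932073221013, 'cy': 195.93674819938403, 'pose': array([[ 0.02856687,  0.98740852, -0.15559029,  0.26929814],
       [-0.99954301,  0.02667818, -0.014214  , -0.00380963],
       [-0.00988416,  0.15592524,  0.9877194 ,  1.23666603],
       [ 0.        ,  0.        ,  0.        ,  1.        ]])}
```

View pics/scene1.png

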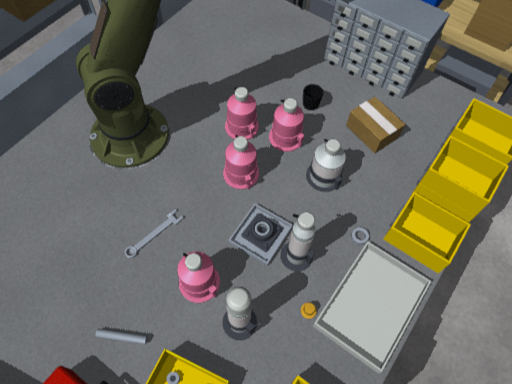

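View pics/top1.png

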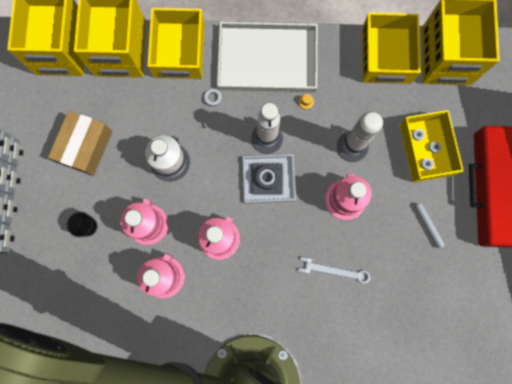

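Scene view, candidates: slim can with nozzle cap behind the tray at scene (306,220) / top (268,112). Look-alikes are the hooded slim can at scene (238,297) / top (370,124), the white stout can at scene (333,148) / top (155,147), and four pink stout cans. I choose the slim can next to the tray and will check it in close crops.

```bash
cat > h.py <<'E'
import numpy as np,cv2
def load(n):
    z=np.load(f"{n}.npz");return z['p'],z['d'],np.load(f"{n}_c.npy",allow_pickle=True).item()
def ray(c,u,v):
    f=192/np.tan(np.radians(c['fovy']/2));P=c['pose']
    return P[:3,3],P[:3,:3]@np.array([(u-c['cx'])/f,-(v-c['cy'])/f,-1])
def onz(c,u,v,z):
    o,r=ray(c,u,v);return o+r*(z-o[2])/r[2]
def proj(c,X):
    f=192/np.tan(np.radians(c['fovy']/2));P=c['pose'];q=P[:3,:3].T@(np.array(X)-P[:3,3])
    return c['cx']+f*q[0]/-q[2],c['cy']-f*q[1]/-q[2]
def cloud(c,d):
    f=192/np.tan(np.radians(c['fovy']/2));v,u=np.mgrid[:384,:512]
    q=np.stack([(u-c['cx'])/f*d,-(v-c['cy'])/f*d,-d],-1)
    return q@c['pose'][:3,:3].T+c['pose'][:3,3]
E
python3 - <<'E'
from h import *
ims=[]
for n,(u,v) in dict(scene=(306,220),top=(268,112)).items():
    p,d,c=load(n);X=cloud(c,d)
    ims.append(cv2.resize(p[v-35:v+35,u-35:u+35,::-1],(390,390),interpolation=cv2.INTER_NEAREST))
    W=X[v-30:v+30,u-30:u+30];m=(d[v-30:v+30,u-30:u+30]>0)&(abs(W[...,2]-.225)<.006)
    k,l,s,ce=cv2.connectedComponentsWithStats(m.astype(np.uint8))
    for i in range(1,k):
        if s[i,4]>8:
            w=W[l==i];print(n,s[i],ce[i]+[u-30,v-30],w.mean(0).round(4),np.ptp(w,axis=0).round(3),"plane",onz(c,*(ce[i]+[u-30,v-30]),.225).round(4))
    print(n,"max z",W[...,2].max())
cv2.imwrite("pics/crop1.png",np.hstack(ims))
E
```

```text
scene [ 22  23  17  16 210] [306.1        220.04761905] [ 0.6202 -0.0257  0.2236] [0.036 0.037 0.008] plane [ 0.6204 -0.0264  0.225 ]
scene max z 1.0971908229344913
top [ 22  20  17  18 225] [268.35111111 110.32444444] [ 0.6181 -0.0216  0.2254] [0.038 0.035 0.012] plane [ 0.6182 -0.0216  0.225 ]
top max z 1.2366660289388163
```

View pics/crop1.png

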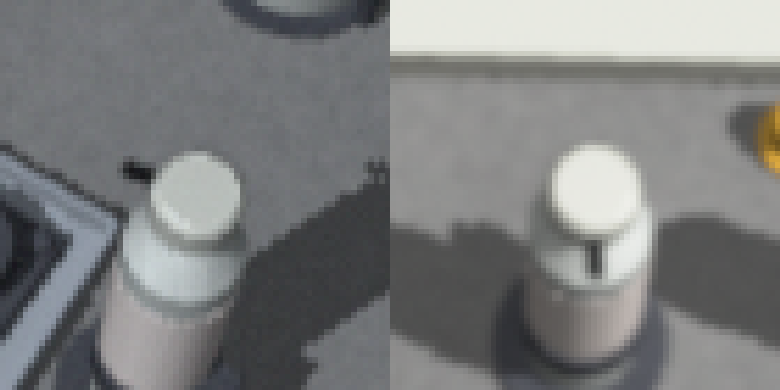

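The crops show a white cap with a black spout on the −x side, facing the tray. The top height reads 0.224–0.225 and the width 37 mm, so it matches; the two views agree to about 5 mm. Next, the shifts in tool axes.

```bash
cat >> h.py <<'E'
from scipy.spatial.transform import Rotation as Ro
def shift(o,t):
    w,x,y,z=o['ee_rot'];R=Ro.from_quat([x,y,z,w]).as_matrix()
    return R.round(3),((R.T@(np.array(t)-o['eef_pos']))*1000).round(1)
E
python3 - <<'E'
from h import *;from bench import *
o=get_obs();print(*shift(o,[.619,-.024,.31]))
E
```

```text
[[-0.001  0.428  0.904]
 [-0.001  0.904 -0.428]
 [-1.    -0.002  0.   ]] [ -78.9 -381.7  569.8]
```

>>> servo_tool(
  commands=[
    [0, [-30, 0, 0], [0, 0, 0]],
    [0, [-30, 0, 0], [0, 0, 0]],
    [0, [-20, 0, 0], [0, 0, 0]],
    [0, [0, -19, 28], [0, 0, 0]],
    [0, [0, -19, 28], [0, 0, 0]],
    [0, [0, -19, 28], [0, 0, 0]],
    [0, [0, -19, 28], [0, 0, 0]],
    [0, [0, -19, 28], [0, 0, 0]],
    [0, [0, -19, 28], [0, 0, 0]],
    [0, [0, -19, 28], [0, 0, 0]],
    [0, [0, -19, 28], [0, 0, 0]],
    [0, [0, -19, 28], [0, 0, 0]],
    [0, [0, -19, 28], [0, 0, 0]],
    [0, [0, -19, 28], [0, 0, 0]],
    [0, [0, -19, 28], [0, 0, 0]],
  ],
)

```text
time_s: 1.6
eef_pos: [0.4759, 0.2045, 0.3078]
ee_rot: [0.688, 0.147, 0.694, -0.155]
ft_force: [0.0, 0.2, 0.4]
grip_width: 0.001
```

Run:
```python
from h import *;from bench import *
o=get_obs();print(o['time_s'],o['qpos'].round(2),o['eef_pos'],o['grip_width'],*shift(o,[.619,-.024,.30]))
```

```text
1.6 [-0.37  0.29 -0.12  1.63  0.04  1.24  0.64] [0.4759152  0.20445575 0.30778667] 0.0005421454653484426 [[-0.011  0.417  0.909]
 [-0.01   0.909 -0.417]
 [-1.    -0.014 -0.006]] [   8.5 -147.8  225.4]
```

>>> servo_tool(
  commands=[
    [0, [0, -19, 29], [0, 0, 0]],
    [0, [0, -19, 29], [0, 0, 0]],
    [0, [0, -19, 29], [0, 0, 0]],
    [0, [0, -19, 29], [0, 0, 0]],
    [0, [0, -19, 29], [0, 0, 0]],
    [0, [0, -19, 29], [0, 0, 0]],
    [0, [0, -19, 29], [0, 0, 0]],
    [0, [0, -10, 15], [0, 0, 0]],
    [0, [0, 0, 0], [0, 0, 0]],
    [0, [0, 0, 0], [0, 0, 0]],
  ],
)

```text
time_s: 2.6
eef_pos: [0.6177, -0.0309, 0.3039]
ee_rot: [0.684, 0.147, 0.696, -0.159]
ft_force: [0.2, 0.3, 0.2]
grip_width: -0.002
```

Run:
```python
from h import *;from bench import *
o=get_obs();print(o['time_s'],o['qpos'].round(2),o['eef_pos'],o['grip_width'],*shift(o,[.619,-.024,.27]))
```

```text
2.6 [ 0.02  0.46 -0.02  1.37  0.02  1.33  1.12] [ 0.61770067 -0.03092901  0.30394638] -0.002388274536584053 [[-0.02   0.422  0.906]
 [-0.012  0.906 -0.423]
 [-1.    -0.019 -0.013]] [33.8  7.5 -1.3]
```

>>> servo_tool(
  commands=[
    [0, [15, 7, 0], [0, -0.013, 0.02]],
    [0, [10, 0, 0], [0, 0, 0]],
    [0, [0, 0, 0], [0, 0, 0]],
  ],
)

```text
time_s: 2.9
eef_pos: [0.6189, -0.0195, 0.2785]
ee_rot: [0.691, 0.152, 0.691, -0.15]
ft_force: [0.0, 0.8, -0.4]
grip_width: -0.004
```

Run:
```python
from h import *;from bench import *
o=get_obs();print(o['time_s'],o['eef_pos'],*shift(o,[.619,-.024,.225]),o['ft_force'])
ims=[]
for n in["wrist","scene","top"]:
    c=get_calibration(n);p,d=camera(n);print(n,proj(c,o['eef_pos']),proj(c,[.619,-.024,.225]))
    np.savez(f"{n}.npz",p=p,d=d);np.save(f"{n}_c.npy",c,allow_pickle=True)
    if n=="wrist": cv2.imwrite("pics/w2.png",p[:,:,::-1])
    else:
        u,v=map(int,proj(c,[.619,-.024,.25])); ims.append(cv2.resize(p[v-40:v+40,u-40:u+40,::-1],(400,400),interpolation=0))
cv2.imwrite("pics/crop2.png",np.hstack(ims))
```

```text
2.9 [ 0.61885076 -0.01947943  0.27845251] [[ 0.     0.418  0.909]
 [ 0.003  0.909 -0.418]
 [-1.     0.003 -0.001]] [53.4 -4.2  2.1] [ 0.03350887  0.84867087 -0.42302544]
wrist (np.float64(256.59568433545206), np.float64(246.14460096064667)) (np.float64(250.6654067525617), np.float64(216.27091723607427))
scene (np.float64(310.3787639887353), np.float64(206.14855942165494)) (np.float64(306.1501024770886), np.float64(218.87858227688534))
top (np.float64(267.97859407147314), np.float64(101.46911962052873)) (np.float64(269.4485283371687), np.float64(110.0171081548419))
```

View pics/w2.png

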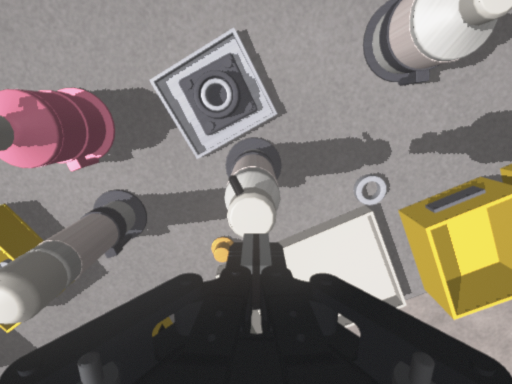

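View pics/crop2.png

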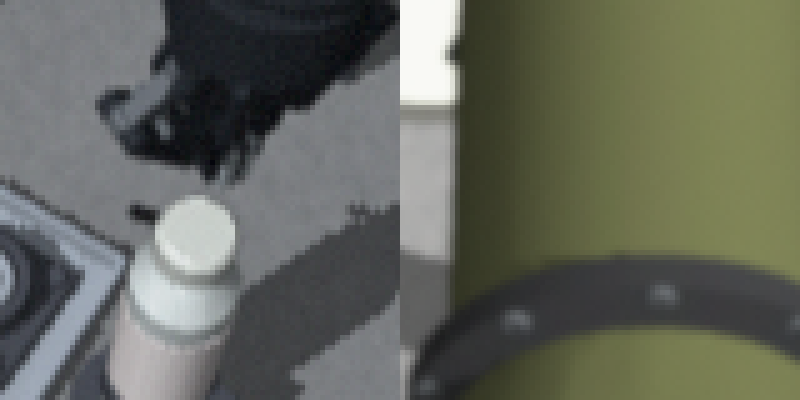

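Run:
```python
from h import *
p,d,c=load("wrist")
X=cloud(c,d);m=(abs(X[...,2]-.225)<.006)&(d>0)&(p.min(2)>140);m[:185]=0;m[240:]=0;m[:,:220]=0;m[:,285:]=0
v,u=np.nonzero(m);print(len(u),u.min(),u.max(),v.min(),v.max());w=X[m]
print(w.mean(0),np.ptp(w,axis=0),(w.min(0)+w.max(0))/2,cv2.minEnclosingCircle(w[:,:2].astype(np.float32)))
print(onz(c,u.mean(),v.mean(),.225))
```

```text
1567 227 273 193 236
[ 0.61705838 -0.02397447  0.22550782] [0.03444028 0.03457487 0.00793211] [ 0.61854856 -0.02513072  0.22360535] ((0.6190028190612793, -0.02487155795097351), 0.018452225252985954)
[ 0.61715199 -0.02401816  0.225     ]
```

The wrist view shows the same can: cap at (250,214), spout toward the tray. Measured centre is (0.618, −0.0245, 0.225), radius 18.5 mm, which agrees with the other views. Moving over it and down to just above.

>>> servo_tool(
  commands=[
    [0, [10, -4, 1], [0, 0, 0]],
    [0, [15, 0, 0], [0, 0, 0]],
    [0, [12, 0, 0], [0, 0, 0]],
    [0, [6, 0, 0], [0, 0, 0]],
    [0, [0, 0, 0], [0, 0, 0]],
  ],
)

```text
time_s: 3.55
eef_pos: [0.6198, -0.0252, 0.2357]
ee_rot: [0.692, 0.152, 0.689, -0.15]
ft_force: [0.1, -0.0, 1.9]
grip_width: 0.001
```

Run:
```python
from h import *;from bench import *
o=get_obs();print(o['time_s'],o['eef_pos'],*shift(o,[.618,-.0245,.225]),o['ft_force'])
```

```text
3.55 [ 0.61982757 -0.02516797  0.23571811] [[ 0.006  0.418  0.908]
 [ 0.002  0.908 -0.418]
 [-1.     0.004  0.004]] [10.7 -0.2 -2. ] [ 0.13488996 -0.01280669  1.8582222 ]
```

>>> servo_tool(
  commands=[
    [0, [6, 0, -1], [0, 0, 0]],
    [0, [5, 0, 0], [0, 0, 0]],
    [0, [5, 0, 0], [0, 0, 0]],
  ],
)

```text
time_s: 3.85
eef_pos: [0.6196, -0.0249, 0.2202]
ee_rot: [0.693, 0.153, 0.688, -0.15]
ft_force: [-3.1, -0.1, 5.7]
grip_width: -0.002
```

>>> servo_tool(
  commands=[
    [0, [5, 0, 0], [0, 0, 0]],
    [0, [4, 0, 0], [0, 0, 0]],
    [0, [2, 0, 0], [0, 0, 0]],
  ],
)

```text
time_s: 4.15
eef_pos: [0.6197, -0.0249, 0.213]
ee_rot: [0.694, 0.153, 0.687, -0.15]
ft_force: [-8.5, 0.9, 21.2]
grip_width: -0.001
```

Force has jumped to 21 N at z=0.213, 12 mm below the top: that is the stop. Hold about 0.4 s more, then release straight up.

>>> servo_tool(
  commands=[
    [0, [2, 0, 0], [0, 0, 0]],
    [0, [2, 0, 0], [0, 0, 0]],
    [0, [2, 0, 0], [0, 0, 0]],
    [0, [2, 0, 0], [0, 0, 0]],
  ],
)

```text
time_s: 4.55
eef_pos: [0.6196, -0.0249, 0.2131]
ee_rot: [0.697, 0.154, 0.684, -0.15]
ft_force: [-5.7, 0.2, 14.7]
grip_width: -0.009
```

>>> servo_tool(
  commands=[
    [0, [-15, 0, 0], [0, 0, 0]],
    [0, [-20, 0, 0], [0, 0, 0]],
    [0, [-20, 0, 0], [0, 0, 0]],
    [0, [-20, 0, 0], [0, 0, 0]],
    [0, [-20, 0, 0], [0, 0, 0]],
    [0, [0, 0, 0], [0, 0, 0]],
  ],
)

```text
time_s: 5.15
eef_pos: [0.6191, -0.0249, 0.3121]
ee_rot: [0.699, 0.154, 0.683, -0.149]
ft_force: [-0.0, -0.2, 0.4]
grip_width: 0.005
```

Run:
```python
from h import *;from bench import *
o=get_obs();print(o['time_s'],o['eef_pos'],o['ft_force'])
ims=[]
for n in["wrist","scene"]:
    c=get_calibration(n);p,d=camera(n);X=cloud(c,d)
    m=(np.hypot(X[...,0]-.618,X[...,1]+.0245)<.012)&(d>0)&(X[...,2]<.25)&(X[...,2]>.19)
    print(n,m.sum(),np.median(X[m][:,2]))
    ims.append(p[:,:,::-1])
cv2.imwrite("pics/end.png",cv2.resize(np.hstack(ims),(800,300)))
```

```text
5.15 [ 0.61907244 -0.02493722  0.31211797] [-0.01328661 -0.22590932  0.37181176]
wrist 595 0.22588155759595205
scene 86 0.22426724612713744
```

View pics/end.png

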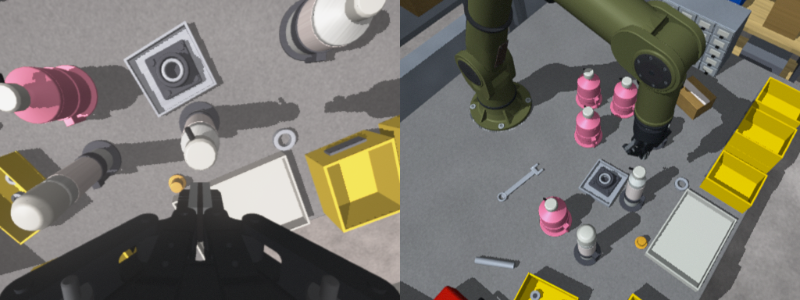

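The cap is back up (top z ≈ 0.225), the bearing is still in the tray at wrist-pic (175,70), and the gripper is clear.

```bash
python3 -c "
from bench import *
print(hand_in())"
```

```text
the job is handed in; nothing more can be done
None
```

I pressed the nozzle cap of the tall slim can down to its stop with the shut gripper, held it for about half a second, and let it spring back up. I then handed the job in, at about 5 s on the robot's clock.

- **Press:** the tool tip stayed at z = 0.213, which is 12 mm below the cap's rest height. The force there was 21 N, later 15 N, well above the spring's 8.5 N, so the cap was on its stop.
- **Release:** the cap top now reads 0.224–0.226 m in the scene and wrist views, so it is fully up. The gripper is about 87 mm clear of it with no contact force.
- **Other objects:** the bearing is still in the tray, judged by eye from the pictures. The tool's path kept clear of the stout can and the look-alikes.
- **Disagreement:** the first two camera views put the cap centre about 5 mm apart. The closer wrist view, at (0.618, −0.0245), settled it.

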